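# Open the board case and point out the board packed the wrong way round

## Task

The lid of the board case has been left half open: push it fully back with a fingertip, to its stop, without touching the boards. Then show me which of the six relay boards was packed the wrong way round, its white connector on the opposite side from all the others: point down at the middle of it with the fingertips a centimetre or two above its parts, touching nothing, keep that for at least two seconds and finish still pointing there. Leave the tools, the tin and the spool around the case alone.

Things in the scene. Friction and masses are not known exactly. Their poses are not given: they have to be found in the camera images.
- board_case: grey plastic case, 131 (x) by 239 mm (y), rim 29 mm and pocket floors 7 mm above its underside, on rubber feet on a 3 mm mat, does not shift. Six open pockets of 60 x 75 mm in two rows (x = -31, +31 mm) of three (y = -78, 0, +78 mm), walls 3 to 4 mm. Origin: centre of the underside; -x is the front long side (toward the robot, turned by up to 0.3 rad), +x the hinge side, z up
- lid_hinge (a point): middle of the lid's hinge axis, which runs along the case's y at its far long edge, 65.5 mm from the case centre and 29 mm above its underside
- lid_edge (a point): middle of the lid's free edge: tip of the small thumb tab (44 mm wide, sticks out 12 mm), on the lid's inner face, 144 mm from the hinge axis. It moves with the lid
- case_lid (a joint): angle of the lid, rad: 0 shut on the rim, 1.57 upright, stop at 1.92 (fully back, leaning away). Flat grey plate 3.5 mm thick, 239 x 131 mm plus the tab; its inner face passes through the hinge axis. Friction hinge: stays where it is left, needs about 1 to 3 N at the free edge. Starts half open, 0.75 to 1.1, inner face toward the robot and down
- board_reversed: relay board, about 52 x 67 mm, lying loose in a pocket, 3 to 5 mm play. Origin: centre of its underside, 10 mm above the desk; z up, +x toward the long edge with the white six-pin connector; tallest parts 15 mm above the origin. The one packed the wrong way round: connector on the front side of its pocket (its +x points to the case's front). May be in any of the six pockets
- board_1: relay board, about 52 x 67 mm, lying loose in a pocket, 3 to 5 mm play. Origin: centre of its underside, 10 mm above the desk; z up, +x toward the long edge with the white six-pin connector; tallest parts 15 mm above the origin. One of the five packed correctly: connector on the far (hinge) side of its pocket
- board_2: relay board, about 52 x 67 mm, lying loose in a pocket, 3 to 5 mm play. Origin: centre of its underside, 10 mm above the desk; z up, +x toward the long edge with the white six-pin connector; tallest parts 15 mm above the origin. One of the five packed correctly: connector on the far (hinge) side of its pocket
- board_3: relay board, about 52 x 67 mm, lying loose in a pocket, 3 to 5 mm play. Origin: centre of its underside, 10 mm above the desk; z up, +x toward the long edge with the white six-pin connector; tallest parts 15 mm above the origin. One of the five packed correctly: connector on the far (hinge) side of its pocket
- board_4: relay board, about 52 x 67 mm, lying loose in a pocket, 3 to 5 mm play. Origin: centre of its underside, 10 mm above the desk; z up, +x toward the long edge with the white six-pin connector; tallest parts 15 mm above the origin. One of the five packed correctly: connector on the far (hinge) side of its pocket
- board_5: relay board, about 52 x 67 mm, lying loose in a pocket, 3 to 5 mm play. Origin: centre of its underside, 10 mm above the desk; z up, +x toward the long edge with the white six-pin connector; tallest parts 15 mm above the origin. One of the five packed correctly: connector on the far (hinge) side of its pocket
- solder_spool: solder spool with red end, upright, 69 x 59 x 33 mm, near the case; not to be disturbed. Origin: centre of the underside
- side_cutters: side cutters with red handles, lying flat, 79 x 111 x 12 mm, near the case; not to be disturbed. Origin: centre of the underside
- needle_pliers: needle-nose pliers with blue handles, lying flat, 101 x 129 x 12 mm, near the case; not to be disturbed. Origin: centre of the underside
- screw_tin: round white tin with a red lid, 64 x 64 x 24 mm, near the case; not to be disturbed. Origin: centre of the underside

How it is judged (in metres and radians):
On the way, in this order (a step that is already met when the one before it is completed fails the run):
1. the lid has been pushed fully back (value of joint case_lid above 1.75 rad), for 0.2 s.
2. the fingertips point at the reversed board from just above, without contact, for two seconds (horizontal distance between the grasp point and board_reversed below 0.018 m and z of the grasp point in the frame of board_reversed between 0.02 and 0.065 m and value of joint case_lid above 1.75 rad), for 2 s.
At the end, for the whole second after the job is handed in: Lid fully back (above 1.75 rad); grasp point between the fingers within 18 mm horizontally of the reversed board's middle and 20 to 65 mm above its underside, touching nothing, and kept there; that board still in its pocket (all of step 2 and height (world z) of board_reversed below 0.016 m).
It fails at once if a relay board is touched (contact force between any of board_1, board_2, board_3, board_4, board_5, board_reversed and the fingers above 0.3 N or contact force between any of board_1, board_2, board_3, board_4, board_5, board_reversed and the arm above 0.3 N).
It fails at once if a relay board is lifted out of its pocket (height (world z) of any of board_1, board_2, board_3, board_4, board_5, board_reversed above 0.03 m).
It fails at once if a bystander is disturbed (distance of any of solder_spool, side_cutters, needle_pliers, screw_tin from where it was at the start of the episode above 0.02 m).
It also fails if it takes over 45 s, if anything falls off the work surface, if the arm or the gripper's body presses on something with over 40 N, if the wrist force passes 120 N, or if a joint passes its speed limit or range.

## Robot

A 6-joint arm with a two-finger parallel gripper is mounted at the origin on a cart in front of the work surface, level with it; the furniture and walls round the work are solid. World frame = base frame: x ahead of the robot, y to its left, z up, the work surface at z = 0. Lengths are in m, angles in degrees, forces in N, time in s.
With the tool pointing down it reaches from about 0.375 to 0.9 m from the base axis. Payload 3.1 kg.
Tool frame: the origin (TCP) lies at the very end of the fingers, on their centre line; the grasp point (between the pads) lies 19 mm behind it (grip_point_offset is the distance from the TCP to the grasp point, in m); y points along the fingers, x is the direction in which the jaws open and shut, and the axes are right-handed (so a half turn about y gives the same grasp; the last joint's range is limited). The gripper opens to 87 mm and grips with 3 to 60 N. Pads are 19 mm wide; open, the fingers measure 117 mm over their backs; the gripper's body (75 mm by 190 mm) begins 51 mm behind the grasp point.
Start: joints at [54.918, 30.224, 82.088, -0, 67.689, -10.227], TCP at [0.263, 0.567, 0.223] pointing down, gripper open.
Joint ranges: [-176.69, 176.69], [-43.24, 126.21], [12.49, 139.97], [-82, 262], [0, 151.66], [-163.58, 163.58]. Speed limits (degrees/s): [159.86, 159.86, 180, 180, 180, 180].

## Interface

Orientations are given as a 3x3 rotation matrix whose columns are the frame's x, y, z axes.
In Python, from rig import * gives the robot as it stands.
- The arm moves only by the tool send_rows, never from a script. Its argument "moves" is text: rows parted by semicolons, each of 5 numbers parted by spaces: the finger opening in mm, from 0 to 87, then the shift along the tool's x, y, z in mm, then the turn about the tool's y in degrees. In form: fingers dx dy dz yaw; .... A call has 1 to 20 rows; each row shifts and turns the commanded pose from where the row before left it, along the tool's axes as they then stand; what a row does not reach is not made up. A row lasts 1/12 s, in which the tool goes at most 41.7 mm and 7.16 degrees, less where a joint would pass 70% of its speed; a pose out of reach is approached as far as the arm can. A call is refused whole if a number of a shift passes 41.7 or a number of a turn 7.16, either way. A call with a gripper value outside its range is refused whole. The fingers move at their own pace and stop on an object; the grip force is fixed at half the most. Time passes only in rows, so rows that do not move let the fingers close. It gives the time, the measured TCP pose, the force and the opening at its end, in the units of the state.
- read_state(): the state, without advancing time (a new reading comes with each control period).
- capture(name): name is "scene" or "top" or "wrist"; returns a dict with "image" (400x640x3 uint8, blue, green, red), "z_map" (400x640 float32, m along the optical axis (not along the pixel's ray), 0 where there is no reading), "mtx" (3x3 intrinsics, pixels), "distortion" ([k1, k2, p1, p2, k3] as OpenCV has them; the pictures are not rectified), "origin" and "rotation" of the camera in the world; the wrist camera has in their place "tool_from_camera" (4x4, takes a point from camera to tool coordinates, whose origin is the TCP and whose axes are the tool frame's). Camera axes: x right, y up, looking along -z (the intrinsics and any distortion apply to the point x, -y, -z); pixel columns grow to the right and rows downward; lengths in m; the calibration is good to about 2 mm. A picture is of the moment at which its call begins: read the wrist's pose just before it.
- hand_in(): hands the job in, once; it reports no verdict.
Trained networks look in a picture, given as the dict that the camera call returned (one of the last four; its "shot" number tells which), for a name from the list of things; names that differ only in an ending like _2 or _b are one class to them, and where a whole thing is asked for, a point or a joint stands for the part that bears it (a point fixed in the world has none). Each returns a list of dicts, best first, with "p" (0 to 1); they miss things now and then, are a little off and sometimes report something else, mostly with a low value. They report only what shows in the picture. A call takes as long as a camera call.
- search_frame(picture, name): "bbox" ([left, top, right, bottom] in pixels, round what is visible of it).
- masks_of(picture, name): "region" (400x640 bool, what is visible of it) and "bbox" ([left, top, right, bottom] in pixels, round what is visible of it).
- mark_of(picture, name): "pixel" ([row, column] in pixels: a listed point, or the origin of a listed thing).
The state is a dict: "time_s": time; "joint_positions": joint angles; "qvel": joint speeds; "tau": joint torques, N m; "position": TCP position; "tcp_rot": TCP orientation; "force": force on the tool from outside, world axes, zero at the start; "moment": the same for the moment, N m; "opening": opening from 0.0 (shut) to 1.0 (fully open).
Only numpy, scipy, OpenCV 4.12 (cv2) and the standard library are available. Lean on these libraries where they do the work, as an engineer would, in place of code of your own. Each camera call takes 0.05 s, during which the arm holds its last target. There are 200 camera calls.

## Working session

There is one attempt and no reset: what is moved stays moved. The work goes in short steps, Python scripts to look and compute and a tool call to move; the robot and the scene stay as the last step left them, time stands still between calls to the robot, and variables do not carry over. Pictures are saved under pics/ and viewed, about 8 in all and at most 12, crops included, and the job is handed in when it is done.

Besides the shell and the picture viewer there is one more tool, called after "Request:" as name(argument=value, ...) on one line, values as JSON. send_rows: Moves the arm, as the interface text tells. Its arguments: {"type":"object","properties":{"moves":{"type":"string"}},"required":["moves"]}

```bash
mkdir -p pics; ls; cat > h.py <<'E'
from rig import *
import numpy as np, cv2
def ray(c,px):
    p=cv2.undistortPoints(np.array([[[px[1],px[0]]]],float),np.array(c["mtx"]),np.array(c["distortion"]))[0,0]
    return p
def world(c,row,col,depth=None,T=None):
    p=ray(c,(row,col)); d=c["z_map"][int(round(row)),int(round(col))] if depth is None else depth
    return np.array(c["origin"])+np.array(c["rotation"])@np.array([p[0]*d,-p[1]*d,-d])
def onz(c,row,col,z):
    p=ray(c,(row,col)); v=np.array(c["rotation"])@np.array([p[0],-p[1],-1.]); o=np.array(c["origin"])
    return o+v*(z-o[2])/v[2]
E
python3 - <<'E'
from h import *
s=read_state();print(s)
for n in("scene","top"):
    c=capture(n);cv2.imwrite(f"pics/{n}0.png",c["image"]);print(n,c["origin"],c["rotation"])
    for t in("lid_hinge","lid_edge","board_case"):
        for m in mark_of(c,t)[:1]:
            print(t,m["p"],m["pixel"],world(c,*m["pixel"]))
E
```

```text
pics
{'time_s': 0.0, 'joint_positions': array([ 5.49166086e+01,  3.02780669e+01,  8.21553416e+01, -2.78300564e-03,
        6.76901341e+01, -1.02266593e+01]), 'qvel': array([-0.01629346,  0.0277214 ,  0.03390713, -0.01352697, -0.02273074,
       -0.08017318]), 'tau': array([ 5.49205542e-04, -4.40044534e+01, -1.76595086e+01,  6.31902739e-02,
        5.81898505e-02, -1.56964766e-04]), 'position': array([0.26227262, 0.56650372, 0.22158709]), 'tcp_rot': array([[ 4.20332669e-01, -1.20255532e-03, -9.07369275e-01],
       [ 9.07367572e-01, -1.79030017e-03,  4.20334253e-01],
       [-2.12993856e-03, -9.99997674e-01,  3.38638048e-04]]), 'force': array([-0.68522595, -0.05673687,  0.28576481]), 'moment': array([0.00637487, 0.03777833, 0.01985156]), 'opening': 0.9961960926071379}
scene [-0.05037751  0.61651737  0.61266875] [[-0.81487181  0.32237899 -0.48172163]
 [-0.57946649 -0.47347436  0.66335557]
 [-0.01423094  0.81969129  0.57262873]]
lid_hinge 0.7 [201.4, 278.5] [ 0.53980685 -0.00506701  0.0313762 ]
lid_edge 0.76 [180.1, 299.0] [0.45130751 0.01352177 0.13577742]
board_case 0.58 [218.2, 293.6] [0.47178667 0.01804487 0.02000509]
top [ 0.31879021 -0.02749447  1.27427722] [[-0.02381271  0.99608159 -0.08517286]
 [-0.99931026 -0.02128811  0.03042746]
 [ 0.02849506  0.08583867  0.99590148]]
lid_hinge 0.9 [156.5, 293.8] [ 0.53675742 -0.00856227  0.0431429 ]
lid_edge 0.67 [185.4, 284.8] [0.45192903 0.01238024 0.13719519]
board_case 0.74 [182.6, 286.1] [0.45941585 0.00946446 0.12952595]
```

```bash
python3 - <<'E'
import cv2,numpy as np
a=cv2.imread("pics/scene0.png");b=cv2.imread("pics/top0.png")
cv2.imwrite("pics/s1.png",cv2.resize(a[100:350,130:450],None,fx=2.4,fy=2.4,interpolation=3))
cv2.imwrite("pics/t1.png",cv2.resize(b[60:300,140:440],None,fx=2.4,fy=2.4,interpolation=3))
E
```

```text
(no output)
```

View pics/s1.png

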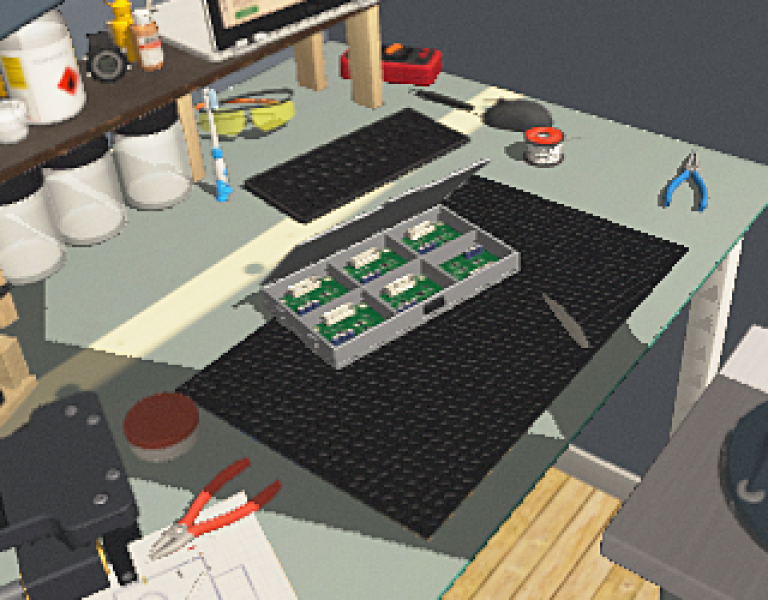

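View pics/t1.png

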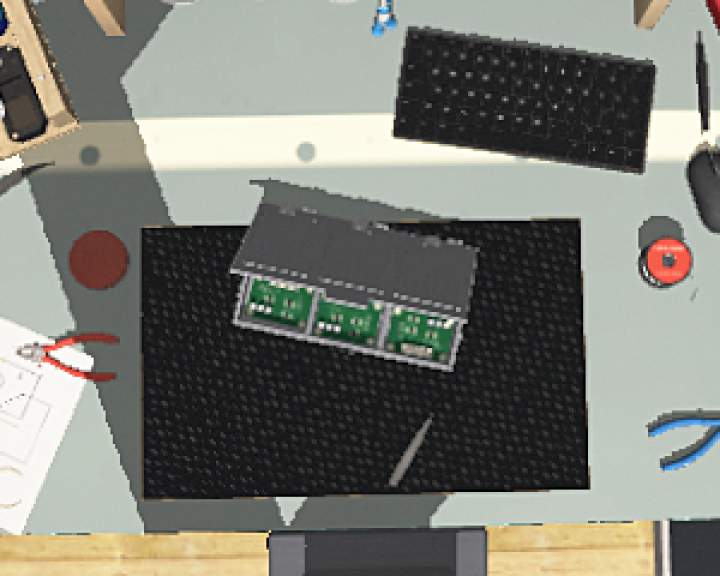

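The scene view shows five boards with the connector on the far side. The front right board (about crop px 470,255) has no white far-side connector, and in the top view its connector lies at the front (415,350). That makes the front row, -y pocket the candidate. Next I measure the case frame.

```bash
cat >> h.py <<'E'
def totool(v): return read_state()["tcp_rot"].T@np.asarray(v)*1000
E
python3 - <<'E'
from h import *
c=capture("top")
f=lambda x,y:(60+y/2.4,140+x/2.4)
L=onz(c,*f(233,325),.032);R=onz(c,*f(452,371),.032)
print("front corners",L,R,np.linalg.norm(L-R))
# lid far edge (back near hinge)
yv=(L-R)[:2]/np.linalg.norm((L-R)[:2]);xv=np.array([yv[1],-yv[0]])
print("yaw",np.degrees(np.arctan2(xv[1],xv[0])))
mid=(L+R)[:2]/2
print("centre",mid+xv*.0655,"hinge",mid+xv*.131, "board -31,-78:",mid+xv*.0345-yv*.078)
c2=capture("scene")
for t in("board_reversed","board_1"):
    for m in masks_of(c2,t)[:8]:
        r,k=np.nonzero(m["region"]);P=world(c2,np.median(r),np.median(k))
        d=P[:2]-(mid+xv*.0655);print(t,round(m["p"],2),m["bbox"],P.round(3),"case xy",d@xv,d@yv)
e=np.array([.4515,.0125]);print("edge in case",(e-mid-xv*.0655)@xv,(e-mid-xv*.0655)@yv)
E
```

```text
front corners [0.44109406 0.13856351 0.032     ] [ 0.38699514 -0.09355409  0.032     ] 0.23833857447817533
yaw -13.1195421479021
centre [0.47783496 0.00763729] hinge [ 0.54162532 -0.00723013] board -31,-78: [ 0.42993939 -0.06129031]
board_reversed 0.69 [313.9, 203.4, 335.4, 219.4] [ 0.433 -0.067  0.014] case xy -0.027227709123416117 -0.08267698629235407
board_reversed 0.23 [240.3, 165.7, 346.0, 253.0] [ 0.503 -0.006  0.015] case xy 0.02798507229650963 -0.0075296371679994326
board_1 0.77 [290.5, 213.7, 312.7, 226.5] [0.455 0.014 0.015] case xy -0.023249708970047096 0.0006397041840625002
board_1 0.74 [302.4, 188.1, 320.3, 206.5] [ 0.503 -0.082  0.013] case xy 0.04460981015787374 -0.08175103790487298
board_1 0.61 [245.3, 216.6, 274.6, 233.0] [0.538 0.074 0.015] case xy 0.04339576868540618 0.07802440338437093
board_1 0.56 [274.7, 200.2, 297.2, 217.6] [ 0.52  -0.005  0.015] case xy 0.043665583468554425 -0.0032634303157601727
edge in case -0.026751333782628558 -0.001241815301639048
```

Request:
send_rows(moves="0 0 0 0 -5.9; 0 0 0 0 -5.9; 0 -15 0 -8 0; 0 -25 0 -14 0; 0 -25 0 -14 0; 0 -25 0 -14 0; 0 -25 0 -14 0; 0 -25 0 -14 0; 0 -25 0 -14 0; 0 -25 0 -14 0; 0 -25 0 -14 0; 0 -25 0 -14 0; 0 -25 0 -14 0; 0 -25 0 -14 0; 0 -25 0 -14 0; 0 -25 0 -14 0; 0 -25 0 -14 0; 0 -25 0 -14 0; 0 -25 0 -14 0; 0 0 0 0 0")

```text
time_s: 2.27
position: [0.3974, 0.1067, 0.2231]
tcp_rot: [[0.23, 0.003, -0.973], [0.973, -0.002, 0.23], [-0.001, -1.0, -0.003]]
force: [-0.8, 0.4, 0.0]
opening: 0.004
```

```bash
python3 - <<'E'
from h import *
s=read_state();print(s["position"],s["tcp_rot"].round(3),s["opening"],s["force"])
print(totool(np.array([.4145,.0224,.118])-s["position"]))
E
```

```text
[0.39736012 0.10674776 0.22305698] [[ 0.23   0.003 -0.973]
 [ 0.973 -0.002  0.23 ]
 [-0.001 -1.    -0.003]] 0.0038997163916636747 [-0.75007041  0.40392779  0.00139284]
[-78.01971407 105.26319471 -35.74734425]
```

Request:
send_rows(moves="0 -20 0 -9 0; 0 -20 0 -9 0; 0 -20 0 -9 0; 0 -18 0 -9 0; 0 0 0 0 0; 0 0 15 0 0; 0 0 15 0 0; 0 0 15 0 0; 0 0 15 0 0; 0 0 15 0 0; 0 0 15 0 0; 0 0 15 0 0; 0 0 0 0 0")

```text
time_s: 3.35
position: [0.4106, 0.0276, 0.1158]
tcp_rot: [[0.226, -0.005, -0.974], [0.974, 0.001, 0.226], [0.0, -1.0, 0.005]]
force: [-0.7, 0.6, 0.0]
opening: 0.007
```

```bash
python3 - <<'E'
from h import *
s=read_state();print(s["position"],s["force"])
c=capture("scene");cv2.imwrite("pics/s2.png",cv2.resize(c["image"][100:350,130:450],None,fx=2.4,fy=2.4,interpolation=3))
E
```

```text
[0.41062032 0.02761587 0.11579649] [-0.6520107   0.56090889  0.03312032]
```

View pics/s2.png

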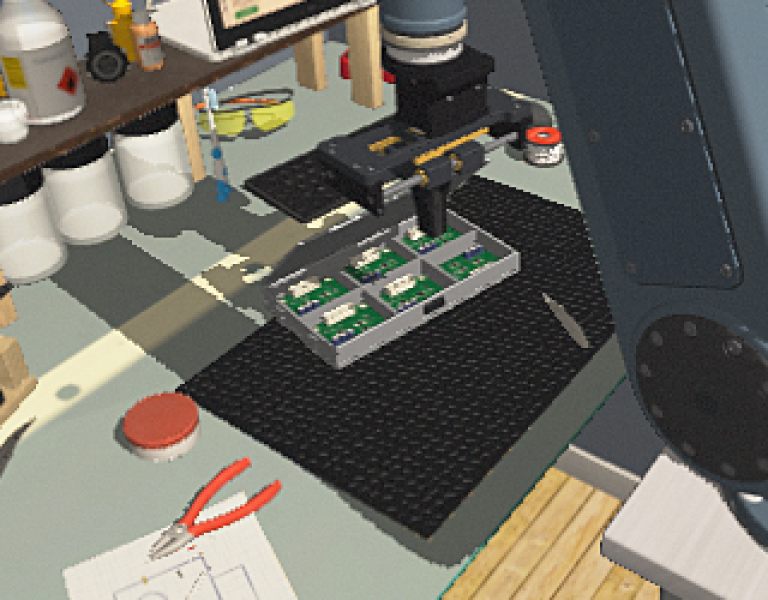

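The gripper stands just in front of the lid's tab (tip about crop px 432,232), clear of the boards, and nothing else has moved. Pushing now.

Request:
send_rows(moves="0 0 0 -8 0; 0 0 0 -8 0; 0 0 0 -8 0; 0 0 0 -8 0; 0 0 0 -8 0; 0 0 0 -8 0; 0 0 0 -8 0; 0 0 0 -8 0; 0 0 -1 -8 0; 0 0 -1 -8 0; 0 0 -1 -8 0; 0 0 -1 -8 0")

```text
time_s: 4.4
position: [0.5072, 0.0043, 0.1217]
tcp_rot: [[0.226, 0.001, -0.974], [0.974, -0.0, 0.226], [-0.0, -1.0, -0.001]]
force: [-1.5, 0.0, 1.1]
opening: 0.007
```

Request:
send_rows(moves="0 0 0 -7 0; 0 0 0 -7 0; 0 0 0 -6 0; 0 0 0 -6 0; 0 0 0 -5 0; 0 0 0 -5 0; 0 0 0 -5 0; 0 0 0 -4 0; 0 0 0 0 0")

```text
time_s: 5.15
position: [0.5508, -0.0058, 0.1215]
tcp_rot: [[0.226, 0.001, -0.974], [0.974, -0.0, 0.226], [0.0, -1.0, -0.001]]
force: [-1.0, 0.4, -0.7]
opening: 0.007
```

```bash
cat > lid.py <<'E'
from h import *
s=read_state();C=np.array([.4778,.0076]);xv=np.array([.974,-.227]);yv=np.array([.227,.974])
print("tip case",(s["position"][:2]-C)@xv,(s["position"][:2]-C)@yv,s["position"][2],s["force"])
for n in("scene","top"):
    c=capture(n)
    cv2.imwrite(f"pics/{n}_{s['time_s']:.1f}.png",c["image"])
    for m in masks_of(c,"case_lid")[:1]:
        r,k=np.nonzero(m["region"]&(c["z_map"]>0))
        if len(r)<80: continue
        P=np.array([world(c,a,b) for a,b in zip(r[::5],k[::5])])
        X=(P[:,:2]-C)@xv-.0655;Z=P[:,2]-.032;g=(Z>.02)&(Z<.16)&(abs((P[:,:2]-C)@yv)<.13)&(abs(X)<.12)
        th=np.arctan2(Z[g],-X[g]);print(n,m["p"],m["bbox"],g.sum(),"lid angle med",np.percentile(th,[20,50,80]))
E
python3 lid.py; ls pics
```

```text
tip case 0.0740945631306006 0.0035334417646520695 0.12146105751534716 [-1.04981665  0.44462112 -0.72990826]
scene 0.82 [225.7, 143.2, 311.3, 220.1] 637 lid angle med [1.77558635 1.79429151 1.82282313]
s1.png
s2.png
scene0.png
scene_5.2.png
t1.png
top0.png
top_5.2.pngTraceback (most recent call last):
  File "lid.py", line 12, in <module>
    th=np.arctan2(Z[g],-X[g]);print(n,m["p"],m["bbox"],g.sum(),"lid angle med",np.percentile(th,[20,50,80]))
                                                                               ~~~~~~~~~~~~~^^^^^^^^^^^^^^^
    return _quantile_unchecked(
        a, q, axis, out, overwrite_input, method, keepdims, weights)
    return _ureduce(a,
                    func=_quantile_ureduce_func,
    ...<5 lines>...
                    overwrite_input=overwrite_input,
                    method=method)
    r = func(a, **kwargs)
    result = _quantile(arr,
                       quantiles=q,
    ...<2 lines>...
                       out=out,
                       weights=wgt)
    slices_having_nans = np.isnan(arr[-1, ...])
                                  ~~~^^^^^^^^^
IndexError: index -1 is out of bounds for axis 0 with size 0
```

The lid is at about 1.79 rad. I'll push on gently to the stop.

Request:
send_rows(moves="0 0 0 -2 0; 0 0 0 -2 0; 0 0 0 -2 0; 0 0 0 -2 0; 0 0 0 0 0")

```text
time_s: 5.77
position: [0.5579, -0.0074, 0.1215]
tcp_rot: [[0.226, 0.0, -0.974], [0.974, -0.0, 0.226], [0.0, -1.0, -0.0]]
force: [-1.3, 0.5, -0.8]
opening: -0.002
```

Request:
send_rows(moves="0 0 0 -1.5 0; 0 0 0 -1.5 0; 0 0 0 0 0")

```text
time_s: 6.02
position: [0.5608, -0.0081, 0.1216]
tcp_rot: [[0.226, 0.0, -0.974], [0.974, -0.0, 0.226], [0.0, -1.0, -0.0]]
force: [-1.2, -0.2, 0.1]
opening: 0.003
```

Request:
send_rows(moves="0 0 0 -1.5 0; 0 0 0 -1.5 0; 0 0 0 0 0")

```text
time_s: 6.27
position: [0.5638, -0.0088, 0.1216]
tcp_rot: [[0.226, 0.001, -0.974], [0.974, -0.0, 0.226], [0.0, -1.0, -0.001]]
force: [-0.8, 0.2, 0.1]
opening: 0.008
```

Request:
send_rows(moves="0 0 0 -1.5 0; 0 0 0 -1.5 0; 0 0 0 0 0")

```text
time_s: 6.52
position: [0.566, -0.0093, 0.1215]
tcp_rot: [[0.226, -0.001, -0.974], [0.974, 0.0, 0.226], [0.0, -1.0, 0.001]]
force: [-1.9, 0.5, -0.6]
opening: 0.006
```

```bash
sed -i 's/("scene","top")/("scene",)/' lid.py; python3 lid.py
```

```text
tip case 0.08978352287888419 0.0035691401329303036 0.12145599075603378 [-1.9354225   0.47167308 -0.59619042]
scene 0.68 [223.1, 140.5, 312.5, 223.2] 663 lid angle med [1.93484217 1.95423825 1.98159092]
```

Force is rising and the measured angle is about 1.92–1.95, so the lid is at its stop. Backing off and moving over the candidate board, still high.

Request:
send_rows(moves="0 0 0 4 0; 0 0 0 12 0; 0 0 0 14 0; 0 -8 0 14 0; 0 -14 0 14 0; 0 -14 0 14 0; 0 -14 0 14 0; 0 -14 0 14 0; 0 -12 0 14 0; 0 -6 0 7 0; 0 0 0 0 0")

```text
time_s: 7.53
position: [0.4288, -0.0624, 0.1218]
tcp_rot: [[0.228, -0.0, -0.974], [0.974, -0.0, 0.228], [-0.0, -1.0, 0.0]]
force: [-0.1, 0.2, 0.6]
opening: 0.005
```

```bash
cat lid.py > l2.py; cat >> l2.py <<'E'
for m in masks_of(c,"board_reversed")[:3]: print("rev",m["p"],m["bbox"])
t=capture("top")
s=read_state();w=capture("wrist");T=np.array(w["tool_from_camera"]);R=s["tcp_rot"]
w["rotation"]=R@T[:3,:3];w["origin"]=s["position"]+R@T[:3,3]
for nm,q in(("top",t),("wrist",w)):
  for n in("board_reversed","board_1"):
    for m in mark_of(q,n)[:5]:
        P=onz(q,*m["pixel"],.010 if 1 else 0);d=P[:2]-C;print(nm,n,round(m["p"],2),m["pixel"],P.round(4),"case",(d@xv).round(4),(d@yv).round(4))
tg=C-.031*xv-.078*yv;print("pocket",tg,"delta tool",totool(np.r_[tg,.042]-s["position"]))
A=cv2.resize(t["image"][120:240,220:350],None,fx=4,fy=4,interpolation=3);B=cv2.resize(w["image"],(400,250))
im=np.zeros((740,640,3),np.uint8);im[:480,:520]=A;im[485:735,:400]=B;cv2.imwrite("pics/v3.png",cv2.resize(im,(519,600)))
E
python3 l2.py
```

```text
tip case -0.03187134741955072 -0.07933473277571515 0.12178315053462872 [-0.05834788  0.2452931   0.56448249]
scene 0.84 [222.5, 148.9, 312.5, 218.5] 646 lid angle med [1.93546982 1.95468714 1.98615698]
rev 0.74 [313.2, 203.9, 338.5, 217.9]
top board_1 0.7 [184.3, 257.9] [0.4712 0.0869 0.01  ] case -0.0244 0.0757
top board_1 0.69 [161.6, 261.1] [0.5309 0.0778 0.01  ] case 0.0358 0.0804
top board_1 0.41 [166.9, 290.0] [0.5153 0.0024 0.01  ] case 0.0377 0.0034
wrist board_reversed 0.82 [195.3, 320.9] [ 0.4295 -0.0596  0.01  ] case -0.0317 -0.0764
wrist board_1 0.86 [269.8, 502.2] [0.529  0.0768 0.01  ] case 0.0341 0.0791
wrist board_1 0.75 [193.5, 423.6] [0.4466 0.0202 0.01  ] case -0.0333 0.0052
wrist board_1 0.71 [199.6, 513.1] [0.4681 0.0908 0.01  ] case -0.0283 0.0788
pocket [ 0.4299   -0.061335] delta tool [ 0.39585622 79.79458587  1.75806229]
```

View pics/v3.png

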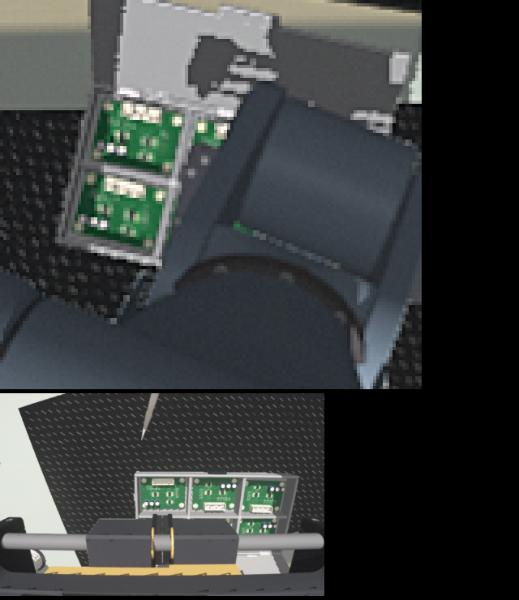

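The wrist view (bottom inset; image top is the case front) shows the board under the tool (inset about 162,492) with its connector at the front. The visible neighbours have theirs at the hinge side. Measured board middle (0.4295, -0.0596), so I go down and hold.

Request:
send_rows(moves="0 1 10 1 0; 0 1 12 0 0; 0 0 12 0 0; 0 0 12 0 0; 0 0 10 0 0; 0 0 10 0 0; 0 0 7 0 0; 0 0 4 0 0; 0 0 2 0 0; 0 0 0 0 0")

```text
time_s: 8.82
position: [0.4294, -0.0597, 0.0423]
tcp_rot: [[0.226, -0.0, -0.974], [0.974, 0.0, 0.226], [0.0, -1.0, 0.0]]
force: [-0.2, -0.6, 0.6]
opening: 0.002
```

Request:
send_rows(moves="0 0 0 0 0; 0 0 0 0 0; 0 0 0 0 0; 0 0 0 0 0; 0 0 0 0 0; 0 0 0 0 0; 0 0 0 0 0; 0 0 0 0 0; 0 0 0 0 0; 0 0 0 0 0; 0 0 0 0 0; 0 0 0 0 0; 0 0 0 0 0; 0 0 0 0 0; 0 0 0 0 0; 0 0 0 0 0; 0 0 0 0 0; 0 0 0 0 0; 0 0 0 0 0; 0 0 0 0 0")

```text
time_s: 10.48
position: [0.4294, -0.0598, 0.0426]
tcp_rot: [[0.226, 0.0, -0.974], [0.974, -0.0, 0.226], [-0.0, -1.0, -0.0]]
force: [-0.2, -0.6, -0.2]
opening: 0.004
```

Request:
send_rows(moves="0 0 0 0 0; 0 0 0 0 0; 0 0 0 0 0; 0 0 0 0 0; 0 0 0 0 0; 0 0 0 0 0; 0 0 0 0 0; 0 0 0 0 0; 0 0 0 0 0; 0 0 0 0 0; 0 0 0 0 0; 0 0 0 0 0; 0 0 0 0 0; 0 0 0 0 0; 0 0 0 0 0")

```text
time_s: 11.73
position: [0.4294, -0.0598, 0.0426]
tcp_rot: [[0.226, 0.0, -0.974], [0.974, -0.0, 0.226], [-0.0, -1.0, -0.0]]
force: [-1.0, -0.4, -0.1]
opening: 0.002
```

```bash
python3 l2.py; python3 -c "
import cv2,glob,os
f=max(glob.glob('pics/scene_*'),key=os.path.getmtime);a=cv2.imread(f)
cv2.imwrite('pics/s4.png',cv2.resize(a[120:300,180:420],None,fx=3.2,fy=3.2,interpolation=3))"
```

```text
tip case -0.031870191763467046 -0.0765966622406101 0.042559542328624196 [-1.03820481 -0.36254264 -0.09617367]
scene 0.94 [222.4, 139.5, 304.9, 217.8] 640 lid angle med [1.93374419 1.94980869 1.97710513]
rev 0.7 [313.1, 205.1, 335.3, 219.0]
wrist board_reversed 0.9 [236.1, 317.9] [ 0.4303 -0.0599  0.01  ] case -0.031 -0.0765
wrist board_1 0.92 [237.0, 573.5] [0.4662 0.0891 0.01  ] case -0.0298 0.0767
wrist board_1 0.81 [233.5, 456.4] [0.4473 0.0194 0.01  ] case -0.0324 0.0046
wrist board_1 0.61 [327.8, 555.4] [0.5282 0.076  0.01  ] case 0.0336 0.0781
wrist board_1 0.54 [330.5, 316.0] [ 0.4926 -0.0758  0.01  ] case 0.0333 -0.0778
pocket [ 0.4299   -0.061335] delta tool [-1.40893226  0.55938779 -0.84279645]
```

View pics/s4.png

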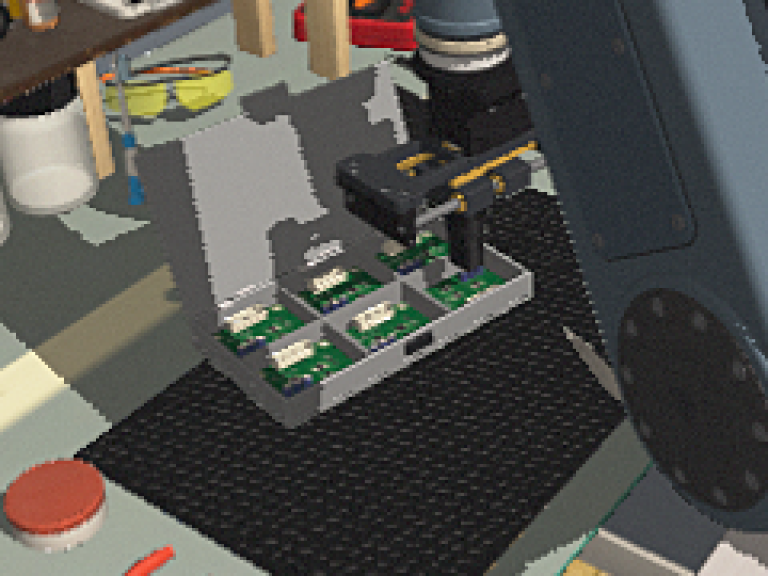

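The lid leans fully back, and the fingertips hang over the reversed board (about 468,270), above the case rim. All boards are in their pockets.

```bash
python3 -c "
from rig import *
print(hand_in())"
```

```text
the job is handed in; nothing more can be done
None
```

I pushed the lid back to its stop and left the closed fingertips pointing down at the reversed board. It is the front-row board at the -y end, on the robot's right. The job is handed in; no verdict was reported.

- **Lid:** the camera measured about 1.95 rad, which agrees with the 1.92 stop within calibration. It had not moved when I checked again at the end.
- **Pointing:** the TCP is at (0.429, -0.060, 0.043). That is about 1 mm from the board's measured middle, with the tips about 18 mm above its tallest parts. The grasp point is about 52 mm above the board's underside. I held this for about 3 s before handing in, with only sensor noise on the force reading.
- **Which board:** the scene, top and wrist pictures all showed its connector on the front side, and the wrist and scene detections agreed. In the later top view the arm hid this board, so that picture could not confirm it again.
- **Tools, tin and spool:** I did not measure these again. The arm never came near them, and the tin looked unmoved in the final crop, which showed only the tip of the cutters.

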